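# Heft the salt tins, set the empty one in the dish, hold up the full one

### The job

Heft the three identical salt tins to feel which is lightest and which is heaviest. Set the lightest upright on the floor of the white oval dish, beside the card box, to be refilled; then pick up the heaviest and finish while still holding it up, upright and still, at least 10 cm clear of the table, with the third tin left standing on the table. Keep the tins upright, put them down without dropping them, and do not shift the card box, spray cans or mug.

Things in the scene. Friction and masses are not known exactly. Their poses are not given: they have to be found in the camera images.
- tin_a: one of three closed salt tins that look exactly alike (blue, white band, metal lid): straight round sides, 64 mm across, 115 mm tall, rigid. Origin at the centre of its underside, z up. They start upright on the table in a loose row, 135 mm or more between centres, in any order; by their filling alone, one is nearly empty (0.12-0.16 kg), one half full (0.32-0.40 kg), one full (0.60-0.72 kg)
- tin_b: one of three closed salt tins that look exactly alike (blue, white band, metal lid): straight round sides, 64 mm across, 115 mm tall, rigid. Origin at the centre of its underside, z up. They start upright on the table in a loose row, 135 mm or more between centres, in any order; by their filling alone, one is nearly empty (0.12-0.16 kg), one half full (0.32-0.40 kg), one full (0.60-0.72 kg)
- tin_c: one of three closed salt tins that look exactly alike (blue, white band, metal lid): straight round sides, 64 mm across, 115 mm tall, rigid. Origin at the centre of its underside, z up. They start upright on the table in a loose row, 135 mm or more between centres, in any order; by their filling alone, one is nearly empty (0.12-0.16 kg), one half full (0.32-0.40 kg), one full (0.60-0.72 kg)
- dish: white oval serving dish, fixed to the table beyond the tins. Origin at the centre of its underside; long axis its own y, z up. Flat floor 8 mm above the table, an oval 340 mm (y) by 156 mm (x); rim 22 mm high, 386 by 203 mm over all. The card box lies in its -y half; the +y half is free, with (0, 85 mm) in the dish's frame the middle of the free part
- card_box: bystander: red box of playing cards, 88 x 60 x 20 mm, lying flat on the dish's floor in its -y half; origin at the centre of its underside. Leave it alone
- can_tall: bystander: upright spray can, red with a red cap, 54 mm across, 190 mm tall, standing at the left of the table; origin at the centre of its underside. Leave it alone
- can_short: bystander: upright spray can, blue with a red cap, 48 mm across, 150 mm tall, standing at the left of the table; origin at the centre of its underside. Leave it alone
- table: the dining table, printed yellow cover, 1360 x 1500 mm; origin at the middle of its top surface, which is at z = 0; fixed
- mug: bystander: blue mug, 80 mm across, 90 mm tall, standing at the right of the table; origin at the centre of its underside. Leave it alone

How it is judged:
On the way:
1. the lightest tin stands upright on the floor of the dish, let go (((x of tin_a in the frame of dish between -0.06 and 0.06 m and y of tin_a in the frame of dish between -0.14 and 0.14 m and z of tin_a in the frame of dish between 0.004 and 0.013 m and contact force between tin_a and dish between 0.7 and 2.4 N and angle between tin_a's own z axis and vertical below 0.12 rad and contact force between tin_a and the fingers below 0.1 N and linear speed of tin_a below 0.03 m/s) or (x of tin_b in the frame of dish between -0.06 and 0.06 m and y of tin_b in the frame of dish between -0.14 and 0.14 m and z of tin_b in the frame of dish between 0.004 and 0.013 m and contact force between tin_b and dish between 0.7 and 2.4 N and angle between tin_b's own z axis and vertical below 0.12 rad and contact force between tin_b and the fingers below 0.1 N and linear speed of tin_b below 0.03 m/s) or (x of tin_c in the frame of dish between -0.06 and 0.06 m and y of tin_c in the frame of dish between -0.14 and 0.14 m and z of tin_c in the frame of dish between 0.004 and 0.013 m and contact force between tin_c and dish between 0.7 and 2.4 N and angle between tin_c's own z axis and vertical below 0.12 rad and contact force between tin_c and the fingers below 0.1 N and linear speed of tin_c below 0.03 m/s))), for 0.2 s.
At the end, for the whole second after the job is handed in: Heaviest tin in the fingers, still, within 0.35 rad of upright, underside over 90 mm up, touching nothing else; lightest upright (0.12 rad) and let go on the dish's floor, within 60 mm (x), 140 mm (y) of the dish's centre; third tin upright, let go, at rest on the table (((height (world z) of tin_a above 0.09 m and angle between tin_a's own z axis and vertical below 0.35 rad and contact force between tin_a and the fingers above 1 N and linear speed of tin_a below 0.05 m/s and contact force between tin_a and tin_b below 0.1 N and contact force between tin_a and tin_c below 0.1 N and contact force between tin_a and dish below 0.1 N and contact force between tin_a and card_box below 0.1 N and contact force between tin_a and can_tall below 0.1 N and contact force between tin_a and can_short below 0.1 N and contact force between tin_a and mug below 0.1 N and ((x of tin_b in the frame of dish between -0.06 and 0.06 m and y of tin_b in the frame of dish between -0.14 and 0.14 m and z of tin_b in the frame of dish between 0.004 and 0.013 m and contact force between tin_b and dish between 0.7 and 2.4 N and angle between tin_b's own z axis and vertical below 0.12 rad and contact force between tin_b and the fingers below 0.1 N and linear speed of tin_b below 0.03 m/s) or (height (world z) of tin_b below 0.004 m and contact force between tin_b and table between 2.4 and 4.9 N and angle between tin_b's own z axis and vertical below 0.12 rad and contact force between tin_b and the fingers below 0.1 N and linear speed of tin_b below 0.03 m/s)) and ((x of tin_c in the frame of dish between -0.06 and 0.06 m and y of tin_c in the frame of dish between -0.14 and 0.14 m and z of tin_c in the frame of dish between 0.004 and 0.013 m and contact force between tin_c and dish between 0.7 and 2.4 N and angle between tin_c's own z axis and vertical below 0.12 rad and contact force between tin_c and the fingers below 0.1 N and linear speed of tin_c below 0.03 m/s) or (height (world z) of tin_c below 0.004 m and contact force between tin_c and table between 2.4 and 4.9 N and angle between tin_c's own z axis and vertical below 0.12 rad and contact force between tin_c and the fingers below 0.1 N and linear speed of tin_c below 0.03 m/s))) or (height (world z) of tin_b above 0.09 m and angle between tin_b's own z axis and vertical below 0.35 rad and contact force between tin_b and the fingers above 1 N and linear speed of tin_b below 0.05 m/s and contact force between tin_b and tin_a below 0.1 N and contact force between tin_b and tin_c below 0.1 N and contact force between tin_b and dish below 0.1 N and contact force between tin_b and card_box below 0.1 N and contact force between tin_b and can_tall below 0.1 N and contact force between tin_b and can_short below 0.1 N and contact force between tin_b and mug below 0.1 N and ((x of tin_a in the frame of dish between -0.06 and 0.06 m and y of tin_a in the frame of dish between -0.14 and 0.14 m and z of tin_a in the frame of dish between 0.004 and 0.013 m and contact force between tin_a and dish between 0.7 and 2.4 N and angle between tin_a's own z axis and vertical below 0.12 rad and contact force between tin_a and the fingers below 0.1 N and linear speed of tin_a below 0.03 m/s) or (height (world z) of tin_a below 0.004 m and contact force between tin_a and table between 2.4 and 4.9 N and angle between tin_a's own z axis and vertical below 0.12 rad and contact force between tin_a and the fingers below 0.1 N and linear speed of tin_a below 0.03 m/s)) and ((x of tin_c in the frame of dish between -0.06 and 0.06 m and y of tin_c in the frame of dish between -0.14 and 0.14 m and z of tin_c in the frame of dish between 0.004 and 0.013 m and contact force between tin_c and dish between 0.7 and 2.4 N and angle between tin_c's own z axis and vertical below 0.12 rad and contact force between tin_c and the fingers below 0.1 N and linear speed of tin_c below 0.03 m/s) or (height (world z) of tin_c below 0.004 m and contact force between tin_c and table between 2.4 and 4.9 N and angle between tin_c's own z axis and vertical below 0.12 rad and contact force between tin_c and the fingers below 0.1 N and linear speed of tin_c below 0.03 m/s))) or (height (world z) of tin_c above 0.09 m and angle between tin_c's own z axis and vertical below 0.35 rad and contact force between tin_c and the fingers above 1 N and linear speed of tin_c below 0.05 m/s and contact force between tin_c and tin_a below 0.1 N and contact force between tin_c and tin_b below 0.1 N and contact force between tin_c and dish below 0.1 N and contact force between tin_c and card_box below 0.1 N and contact force between tin_c and can_tall below 0.1 N and contact force between tin_c and can_short below 0.1 N and contact force between tin_c and mug below 0.1 N and ((x of tin_a in the frame of dish between -0.06 and 0.06 m and y of tin_a in the frame of dish between -0.14 and 0.14 m and z of tin_a in the frame of dish between 0.004 and 0.013 m and contact force between tin_a and dish between 0.7 and 2.4 N and angle between tin_a's own z axis and vertical below 0.12 rad and contact force between tin_a and the fingers below 0.1 N and linear speed of tin_a below 0.03 m/s) or (height (world z) of tin_a below 0.004 m and contact force between tin_a and table between 2.4 and 4.9 N and angle between tin_a's own z axis and vertical below 0.12 rad and contact force between tin_a and the fingers below 0.1 N and linear speed of tin_a below 0.03 m/s)) and ((x of tin_b in the frame of dish between -0.06 and 0.06 m and y of tin_b in the frame of dish between -0.14 and 0.14 m and z of tin_b in the frame of dish between 0.004 and 0.013 m and contact force between tin_b and dish between 0.7 and 2.4 N and angle between tin_b's own z axis and vertical below 0.12 rad and contact force between tin_b and the fingers below 0.1 N and linear speed of tin_b below 0.03 m/s) or (height (world z) of tin_b below 0.004 m and contact force between tin_b and table between 2.4 and 4.9 N and angle between tin_b's own z axis and vertical below 0.12 rad and contact force between tin_b and the fingers below 0.1 N and linear speed of tin_b below 0.03 m/s))))); the arm keeps its last pose, push and grip.
It fails at once if a tin is tipped more than 0.7 rad (angle between any of tin_a, tin_b, tin_c's own z axis and vertical above 0.7 rad).
It fails at once if a tin is dropped (moves faster than 0.6 m/s with no finger on it) ((linear speed of tin_a above 0.6 m/s and contact force between tin_a and the fingers below 0.05 N) or (linear speed of tin_b above 0.6 m/s and contact force between tin_b and the fingers below 0.05 N) or (linear speed of tin_c above 0.6 m/s and contact force between tin_c and the fingers below 0.05 N)).
It fails at once if the card box, a spray can or the mug is shifted more than 25 mm or tipped more than 0.3 rad (distance of any of card_box, can_tall, can_short, mug from where it was at the start of the episode above 0.025 m or angle between any of card_box, can_tall, can_short, mug's own z axis and vertical above 0.3 rad).
It also fails if it takes over 72 s, if anything falls off the work surface, if the arm or the gripper's body presses on something with over 40 N, if the wrist force passes 120 N, or if a joint passes its speed limit or range.

### The arm

A 6-joint arm with a two-finger parallel gripper is mounted at the origin on the work surface. World frame = base frame: x ahead of the robot, y to its left, z up, the work surface at z = 0. Lengths are in m, angles in rad, forces in N, time in s.
With the tool pointing down it reaches from about 0.3 to 0.775 m from the base axis. Payload 14.6 kg.
Tool frame: the origin (TCP) lies at the very end of the fingers, on their centre line; the grasp point (between the pads) lies arm.grip_depth behind it (arm.grip_depth is the distance from the TCP to the grasp point, in m); z points along the fingers, y is the line along which they close (so a half turn about z gives the same grasp; the last joint's range is limited). The gripper opens to 85 mm and grips with 20 to 120 N. Pads are 22 mm wide; open, the fingers measure 114 mm over their backs; the gripper's body (76 mm by 85 mm) begins 54 mm behind the grasp point. The pads swing forward as they close: fully open they stand 13 mm farther back than shut.
Start: joints at [-1.255, 0.3, 1.521, -0, 1.321, -0.067], TCP at [0.205, -0.51, 0.231] pointing down, gripper open.
Joint ranges: [-3.03, 3.03], [-0.79, 2.21], [0.23, 2.52], [-1.04, 4.18], [0, 3.07], [-2.55, 2.55]. Speed limits (rad/s): [2.22, 2.22, 2.57, 3.14, 3.14, 3.14].

### API

Orientations are given as a rotation vector (axis times angle).
In Python, from workcell import arm, grab_frame, job gives the robot as it stands. The module is installed in compiled form; this text tells all that it offers.
- The arm moves only by the tool drive_tool, never from a script. Its argument "steps" is text: rows parted by semicolons, each of 7 numbers parted by spaces: the shift along the tool's x, y, z as a fraction of full scale, then the turn, a rotation vector about the tool's x, y, z as a fraction of full scale, then the opening, from -1 (shut) to 1 (fully open). In form: x y z rx ry rz grip; .... A call has exactly 5 rows; each row is the pose to reach, as a shift and turn from the pose commanded when the call began, along the tool's axes at that moment; what a row does not reach only later rows make up. Full scale, the value 1, is 0.5 m for a shift and pi/2 rad for a turn. A row lasts 1/12 s, in which the tool goes at most 41.7 mm and 7.16 degrees, less where a joint would pass 70% of its speed; a pose out of reach is approached as far as the arm can. A call with a number of a shift or a turn outside -1 to 1 is refused whole. A call with a gripper value outside its range is refused whole. The fingers move at their own pace and stop on an object; "force" is the grip in N (left out, the last holds). Time passes only in rows, so rows that repeat a pose let the fingers close, or fill a call up. It gives the time, the measured TCP pose, the force, the opening and the grip force at its end, in the units of the state.
- arm.observe(): the state, without advancing time (a new reading comes with each control period).
- grab_frame(name): name is "scene" or "top" or "wrist"; returns a dict with "pixels" (384x512x3 uint8, red, green, blue), "z_map" (384x512 float32, m along the optical axis (not along the pixel's ray), 0 where there is no reading), "fov_y" (degrees; the focal length in pixels is half the picture's height over the tangent of half this angle, whatever the lens; pixels are square), "cx", "cy" (the principal point, pixels), "cam_to_world" (4x4, takes a point from camera to world coordinates); the wrist camera has in their place "hand_eye" (4x4, takes a point from camera to tool coordinates, whose origin is the TCP and whose axes are the flange's). Camera axes: x right, y down, z forward; pixel columns grow to the right and rows downward; lengths in m; the calibration is good to about 2 mm. A picture is of the moment at which its call begins: read the wrist's pose just before it.
- job.close_job(): hands the job in; it is judged then, once.
The state is a dict: "time": time; "q": joint angles; "qvel": joint speeds; "tau": joint torques, N m; "ee_pos": TCP position; "tool_rot": TCP orientation; "force": force on the tool from outside, world axes, zero at the start; "ft_torque": the same for the moment, N m; "opening": finger opening in m; "finger_force": force on a finger pad.
Only numpy, scipy, OpenCV 4.12 (cv2) and the standard library are available. Lean on these libraries where they do the work, as an engineer would, in place of code of your own. Each camera call takes 0.05 s, during which the arm holds its last target. There are 200 camera calls.

## Working session

There is one attempt and no reset: what is moved stays moved. The work goes in short steps, Python scripts to look and compute and a tool call to move; the robot and the scene stay as the last step left them, time stands still between calls to the robot, and variables do not carry over. Pictures are saved under pics/ and viewed, at most 10 in all, crops included, and the job is handed in when it is done.

Besides the shell and the picture viewer there is one more tool, called after ">>>" as a command line: name --argument value ..., lists and objects as JSON in quotes. drive_tool: Moves the arm, as the interface text tells. Shift numbers are shares of 0.5 m and turn numbers shares of pi/2 rad, none past 1 either way. Its arguments: {"type":"object","properties":{"steps":{"type":"string"},"force":{"type":"number"}},"required":["steps"]}

```bash
mkdir -p pics; cat > h.py <<'E'
import numpy as np, cv2
from workcell import arm, grab_frame, job
from scipy.spatial.transform import Rotation as R
def cloud(name):
    s=arm.observe(); f=grab_frame(name); z=f['z_map']; h,w=z.shape
    fl=h/2/np.tan(np.radians(f['fov_y'])/2)
    v,u=np.mgrid[:h,:w]
    P=np.stack([(u-f['cx'])/fl*z,(v-f['cy'])/fl*z,z,np.ones_like(z)],-1)
    if 'cam_to_world' in f: T=f['cam_to_world']
    else:
        M=np.eye(4);M[:3,:3]=R.from_rotvec(s['tool_rot']).as_matrix();M[:3,3]=s['ee_pos'];T=M@f['hand_eye']
    W=(P@np.array(T).T)[...,:3]; W[z==0]=np.nan
    return f['pixels'],W
E
python3 - <<'E'
from h import *
s=arm.observe();print({k:np.round(v,3) for k,v in s.items()},arm.grip_depth)
for n in ['scene','top']:
    p,W=cloud(n);np.savez(n+'.npz',p=p,W=W);cv2.imwrite(f'pics/{n}0.png',p[...,::-1])
    print(n,grab_frame(n)['cam_to_world'].round(2).tolist())
    # blobs above the table by height
    m=((W[...,2]>.015)&(W[...,2]<.3)&(W[...,0]>.15)).astype(np.uint8)
    k,l,st,c=cv2.connectedComponentsWithStats(m)
    for i in range(1,k):
        if st[i,4]>60:
            q=W[l==i];zt=np.percentile(q[:,2],97);t=q[q[:,2]>zt-.008]
            print(st[i],c[i].round(),'ztop',zt.round(3),'bbox',t.min(0).round(3),t.max(0).round(3),np.median(p[l==i],0))
E
```

```text
{'time': np.float64(0.0), 'q': array([-1.255,  0.3  ,  1.522,  0.   ,  1.321, -0.067]), 'qvel': array([ 0.001,  0.001,  0.001, -0.   , -0.002, -0.   ]), 'tau': array([-1.0000e-03, -5.4351e+01, -3.6179e+01, -0.0000e+00,  4.0000e-03,
       -0.0000e+00]), 'ee_pos': array([ 0.205, -0.51 ,  0.231]), 'tool_rot': array([-3.083, -0.597,  0.   ]), 'force': array([-0.123, -0.715, -0.268]), 'ft_torque': array([-0.009, -0.024, -0.042]), 'finger_force': np.float64(0.0), 'opening': np.float64(0.085)} 0.0187
scene [[0.63, 0.56, -0.55, 1.11], [0.78, -0.45, 0.44, -0.45], [-0.0, -0.7, -0.72, 0.75], [0.0, 0.0, 0.0, 1.0]]
[ 419    1   93   70 1919] [468.  32.] ztop 0.156 bbox [0.254 1.205 0.148] [0.62  1.245 0.173] [39. 28. 21.]
[ 149   36   68   56 2201] [189.  65.] ztop 0.297 bbox [ 0.15  -0.055  0.289] [0.246 0.117 0.3  ] [39. 38. 28.]
[ 323   57   86   81 3418] [363.  91.] ztop 0.186 bbox [0.444 0.451 0.178] [0.491 0.501 0.193] [68. 48. 35.]
[ 411   67  101  102 4935] [458. 122.] ztop 0.208 bbox [0.658 0.602 0.2  ] [0.744 0.69  0.228] [73. 66. 56.]
[280 105  23  39 725] [291. 124.] ztop 0.117 bbox 
[... 1664 characters left out ...]
bbox [0.443 0.455 0.183] [0.487 0.503 0.195] [55. 44. 31.]
[306 216  25  20 393] [318. 225.] ztop 0.119 bbox [ 0.429 -0.252  0.111] [ 0.489 -0.19   0.122] [68. 74. 85.]
[166 224  26  21 414] [178. 234.] ztop 0.12 bbox [0.403 0.207 0.112] [0.466 0.271 0.122] [71. 74. 84.]
[230 225  20  20 319] [239. 235.] ztop 0.119 bbox [0.402 0.007 0.112] [0.462 0.068 0.121] [83. 85. 88.]
[203 303  57  41 569] [226. 315.] ztop 0.297 bbox [ 0.158 -0.019  0.289] [0.244 0.12  0.3  ] [46. 45. 30.]
[449 307  22   9  95] [459. 310.] ztop 0.299 bbox [ 0.223 -0.573  0.291] [ 0.243 -0.548  0.3  ] [39. 39. 29.]
[418 320  14  17  87] [423. 325.] ztop 0.3 bbox [ 0.17  -0.469  0.292] [ 0.203 -0.438  0.3  ] [44. 44. 32.]
```

View pics/scene0.png

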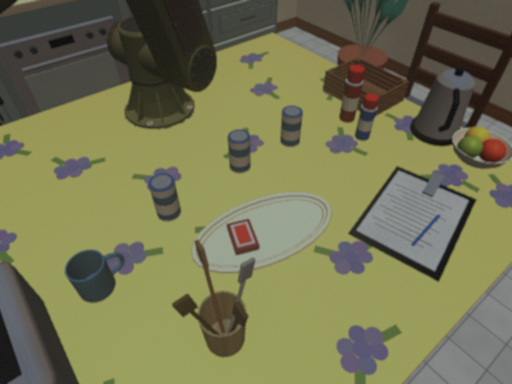

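View pics/top0.png

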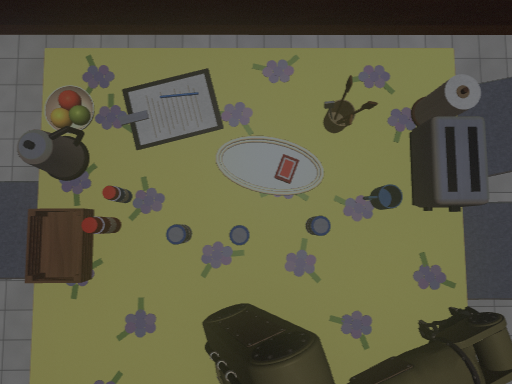

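```bash
python3 - <<'E'
from h import *
for n in ['scene','top']:
    d=np.load(n+'.npz');W=d['W'];p=d['p']
    for c in [(.435,.238),(.431,.036),(.46,-.222)]:
        m=(np.hypot(W[...,0]-c[0],W[...,1]-c[1])<.05)&(W[...,2]>.107)
        pts=W[m][:,:2].astype(np.float32);(cx,cy),r=cv2.minEnclosingCircle(pts);print(n,'tin',round(cx,3),round(cy,3),round(r,4),np.median(W[m][:,2]).round(4))
    hsv=cv2.cvtColor(p,cv2.COLOR_RGB2HSV)
    x,y,z=W[...,0],W[...,1],W[...,2]
    # rim: points 17-26 mm high near dish
    m=(z>.016)&(z<.026)&(abs(x-.67)<.15)&(abs(y+.06)<.25)
    q=W[m][:,:2].astype(np.float32)
    hull=cv2.convexHull(q);print('dish rect',cv2.minAreaRect(q),'ell',cv2.fitEllipse(hull))
E
```

```text
scene tin 0.434 0.237 0.0342 0.1156
scene tin 0.431 0.037 0.0334 0.1156
scene tin 0.461 -0.222 0.0326 0.1157
dish rect ((0.6774681210517883, -0.10336127877235413), (0.22693590819835663, 0.4392598271369934), 7.856782913208008) ell ((0.7071929574012756, -0.11913403868675232), (0.2709448039531708, 0.4669373333454132), 8.512539863586426)
top tin 0.434 0.239 0.0321 0.1154
top tin 0.431 0.038 0.0318 0.1158
top tin 0.459 -0.221 0.0319 0.1153
dish rect ((0.6771388053894043, -0.10140755772590637), (0.22845140099525452, 0.441559374332428), 8.431410789489746) ell ((0.7003293037414551, -0.11477236449718475), (0.2573496997356415, 0.462936133146286), 5.496098041534424)
```

Scene view: tins at px (164,195), (239,149), (291,124); dish centre ~(262,231); the card box is in its right (−y) half in the top view (287,168). The tool orientation can stay as is throughout. First move: above the right-hand tin (0.460, −0.222).

>>> drive_tool --steps "0.069 -0.0345 0 0 0 0 1; 0.138 -0.069 0 0 0 0 1; 0.206 -0.1035 0 0 0 0 1; 0.275 -0.138 0 0 0 0 1; 0.344 -0.1725 0 0 0 0 1" --force 60

```text
time: 0.62
ee_pos: [0.3335, -0.3644, 0.2313]
tool_rot: [-3.084, -0.597, 0.0]
force: [-0.1, -0.4, 1.2]
opening: 0.0854
finger_force: 0.0
```

>>> drive_tool --steps "0.08 -0.04 0 0 0 0 1; 0.16 -0.08 0 0 0 0 1; 0.24 -0.12 0 0 0 0 1; 0.32 -0.16 0.02 0 0 0 1; 0.344 -0.1725 0.08 0 0 0 1"

```text
time: 1.03
ee_pos: [0.4635, -0.2199, 0.195]
tool_rot: [3.079, 0.599, 0.01]
force: [1.0, -1.6, 0.2]
opening: 0.0856
finger_force: 0.0
```

```bash
python3 - <<'E'
from h import *
s=arm.observe();print(s['time'],s['ee_pos'].round(4),s['tool_rot'].round(4),s['force'].round(2))
p,W=cloud('wrist');cv2.imwrite('pics/w1.png',p[...,::-1])
m=(np.hypot(W[...,0]-.46,W[...,1]+.222)<.05)&(W[...,2]>.107)&(W[...,2]<.125)
print(m.sum(),cv2.minEnclosingCircle(W[m][:,:2].astype(np.float32)),np.median(W[m][:,2]))
E
```

```text
1.0333 [ 0.4635 -0.2199  0.195 ] [3.0789 0.5992 0.0099] [ 1.02 -1.59  0.19]
4111 ((0.46056443452835083, -0.22102683782577515), 0.032003261148929596) 0.11466624308641252
```

Wrist view agrees: the tin is at (0.4605, −0.221), 32 mm radius. Next: descend.

>>> drive_tool --steps "0 0 0.06 0 0 0 1; 0 0 0.13 0 0 0 1; 0 0 0.2 0 0 0 1; 0 0 0.24 0 0 0 1; 0 0 0.252 0 0 0 1"

```text
time: 1.5
ee_pos: [0.4584, -0.2209, 0.0619]
tool_rot: [-3.081, -0.597, 0.007]
force: [-0.3, 0.4, 0.1]
opening: 0.0856
finger_force: 0.0
```

>>> drive_tool --steps "0 0 0 0 0 0 1; 0 0 0 0 0 0 0; 0 0 0 0 0 0 -1; 0 0 0 0 0 0 -1; 0 0 0 0 0 0 -1"

```text
time: 1.92
ee_pos: [0.4608, -0.2221, 0.0674]
tool_rot: [3.082, 0.597, 0.004]
force: [-1.8, 1.7, 5.4]
opening: 0.0633
finger_force: 64.8
```

>>> drive_tool --steps "0 0 -0.02 0 0 0 -1; 0 0 -0.06 0 0 0 -1; 0 0 -0.1 0 0 0 -1; 0 0 -0.14 0 0 0 -1; 0 0 -0.16 0 0 0 -1"

```text
time: 2.33
ee_pos: [0.4607, -0.2221, 0.1488]
tool_rot: [3.082, 0.597, 0.005]
force: [0.3, -0.3, -3.4]
opening: 0.063
finger_force: 66.7
```

>>> drive_tool --steps "0 0 0 0 0 0 -1; 0 0 0 0 0 0 -1; 0 0 0 0 0 0 -1; 0 0 0 0 0 0 -1; 0 0 0 0 0 0 -1"

```text
time: 2.75
ee_pos: [0.4597, -0.2216, 0.1445]
tool_rot: [-3.083, -0.598, 0.002]
force: [0.3, 0.7, -3.1]
opening: 0.0629
finger_force: 66.7
```

>>> drive_tool --steps "0 0 0 0 0 0 -1; 0 0 0 0 0 0 -1; 0 0 0 0 0 0 -1; 0 0 0 0 0 0 -1; 0 0 0 0 0 0 -1"

```text
time: 3.17
ee_pos: [0.4601, -0.2217, 0.1454]
tool_rot: [-3.084, -0.598, 0.0]
force: [1.1, -1.0, -3.4]
opening: 0.0629
finger_force: 66.7
```

>>> drive_tool --steps "0 0 0 0 0 0 -1; 0 0 0 0 0 0 -1; 0 0 0 0 0 0 -1; 0 0 0 0 0 0 -1; 0 0 0 0 0 0 -1"

```text
time: 3.58
ee_pos: [0.46, -0.2218, 0.1454]
tool_rot: [-3.084, -0.598, -0.0]
force: [-0.3, 0.7, -5.0]
opening: 0.0627
finger_force: 66.7
```

```bash
cat > heft.py <<'E'
from h import *
F=[];T=[]
for i in range(14):
    grab_frame('wrist');s=arm.observe();F.append(s['force']);T.append(s['tau'])
F=np.array(F);print(s['time'],F.mean(0).round(2),F.std(0).round(2),'tau',np.mean(T,0).round(2),s['q'].round(3),s['opening'],s['ee_pos'])
E
python3 heft.py
```

```text
4.2833 [ 0.06  0.34 -3.71] [0.42 0.59 0.6 ] tau [ 0.000e+00 -5.285e+01 -3.405e+01 -0.000e+00  1.000e-02  0.000e+00] [-0.521  0.304  1.728  0.     1.11   0.667] 0.06276457898693956 [ 0.46003136 -0.22174467  0.14541131]
```

Reads 3.7 N, so this is the half-full one. Putting it back.

>>> drive_tool --steps "0 0 0.02 0 0 0 -1; 0 0 0.06 0 0 0 -1; 0 0 0.1 0 0 0 -1; 0 0 0.135 0 0 0 -1; 0 0 0.15 0 0 0 -1"

```text
time: 4.7
ee_pos: [0.4589, -0.2211, 0.0676]
tool_rot: [-3.082, -0.597, 0.004]
force: [-0.4, 0.1, -3.8]
opening: 0.063
finger_force: 66.8
```

>>> drive_tool --steps "0 0 0 0 0 0 -1; 0 0 0.001 0 0 0 -1; 0 0 0.002 0 0 0 -1; 0 0 0.004 0 0 0 -1; 0 0 0.006 0 0 0 -1"

```text
time: 5.12
ee_pos: [0.4603, -0.2219, 0.068]
tool_rot: [3.083, 0.597, 0.002]
force: [-0.3, 0.2, -2.5]
opening: 0.063
finger_force: 66.6
```

>>> drive_tool --steps "0 0 0.001 0 0 0 -1; 0 0 0.002 0 0 0 -1; 0 0 0.002 0 0 0 -1; 0 0 0.002 0 0 0 -1; 0 0 0.002 0 0 0 -1"

```text
time: 5.53
ee_pos: [0.4602, -0.2218, 0.0669]
tool_rot: [3.084, 0.598, 0.001]
force: [-3.8, 1.4, 5.6]
opening: 0.0629
finger_force: 67.6
```

Touchdown at TCP z ≈ 0.067. Release and rise.

>>> drive_tool --steps "0 0 0 0 0 0 0; 0 0 0 0 0 0 1; 0 0 0 0 0 0 1; 0 0 0 0 0 0 1; 0 0 0 0 0 0 1"

```text
time: 5.95
ee_pos: [0.4601, -0.2218, 0.0664]
tool_rot: [3.084, 0.598, 0.0]
force: [-0.9, 0.4, -0.0]
opening: 0.0856
finger_force: 0.0
```

>>> drive_tool --steps "0 0 -0.03 0 0 0 1; 0 0 -0.08 0 0 0 1; 0 0 -0.14 0 0 0 1; 0 0 -0.2 0 0 0 1; 0 0 -0.23 0 0 0 1"

```text
time: 6.37
ee_pos: [0.4608, -0.2222, 0.1849]
tool_rot: [3.082, 0.597, 0.005]
force: [1.7, 0.8, -0.2]
opening: 0.0856
finger_force: 0.0
```

>>> drive_tool --steps "0.01 -0.036 0 0 0 0 1; 0.028 -0.1 0 0 0 0 1; 0.048 -0.172 0 0 0 0 1; 0.068 -0.245 0 0 0 0 1; 0.09 -0.32 0 0 0 0 1"

```text
time: 6.78
ee_pos: [0.4414, -0.0552, 0.1814]
tool_rot: [3.084, 0.596, 0.0]
force: [1.1, -0.2, 1.1]
opening: 0.0854
finger_force: 0.0
```

>>> drive_tool --steps "0.02 -0.07 0 0 0 0 1; 0.036 -0.13 0.01 0 0 0 1; 0.046 -0.168 0.04 0 0 0 1; 0.05 -0.183 0.09 0 0 0 1; 0.05 -0.183 0.13 0 0 0 1"

```text
time: 7.2
ee_pos: [0.4307, 0.0394, 0.1155]
tool_rot: [-3.083, -0.601, -0.001]
force: [0.8, 0.2, -0.5]
opening: 0.0855
finger_force: 0.0
```

```bash
python3 - <<'E'
from h import *
s=arm.observe();print(s['time'],s['ee_pos'].round(4))
p,W=cloud('wrist')
m=(np.hypot(W[...,0]-.431,W[...,1]-.0375)<.05)&(W[...,2]>.107)&(W[...,2]<.125)
print(m.sum(),cv2.minEnclosingCircle(W[m][:,:2].astype(np.float32)))
E
```

```text
7.2 [0.4307 0.0394 0.1155]
8943 ((0.4316582679748535, 0.038706131279468536), 0.0323137491941452)
```

>>> drive_tool --steps "0 0 0.03 0 0 0 1; 0 0 0.07 0 0 0 1; 0 0 0.095 0 0 0 1; 0 0 0.098 0 0 0 1; 0 0 0.098 0 0 0 1"

```text
time: 7.67
ee_pos: [0.431, 0.0375, 0.0676]
tool_rot: [-3.084, -0.597, 0.001]
force: [0.2, -0.5, 0.2]
opening: 0.0856
finger_force: 0.0
```

>>> drive_tool --steps "0 0 0 0 0 0 0; 0 0 0 0 0 0 -1; 0 0 0 0 0 0 -1; 0 0 0 0 0 0 -1; 0 0 0 0 0 0 -1"

```text
time: 8.08
ee_pos: [0.4317, 0.0378, 0.0688]
tool_rot: [3.084, 0.598, 0.003]
force: [-1.5, 1.0, 7.9]
opening: 0.063
finger_force: 64.2
```

>>> drive_tool --steps "0 0 -0.02 0 0 0 -1; 0 0 -0.06 0 0 0 -1; 0 0 -0.1 0 0 0 -1; 0 0 -0.14 0 0 0 -1; 0 0 -0.16 0 0 0 -1"

```text
time: 8.5
ee_pos: [0.4318, 0.0377, 0.1505]
tool_rot: [3.084, 0.597, 0.006]
force: [0.1, 0.2, -0.5]
opening: 0.0627
finger_force: 65.8
```

>>> drive_tool --steps "0 0 0 0 0 0 -1; 0 0 0 0 0 0 -1; 0 0 0 0 0 0 -1; 0 0 0 0 0 0 -1; 0 0 0 0 0 0 -1"

```text
time: 8.92
ee_pos: [0.4307, 0.0377, 0.1466]
tool_rot: [-3.084, -0.597, 0.002]
force: [-0.5, -0.3, -1.2]
opening: 0.0628
finger_force: 65.8
```

>>> drive_tool --steps "0 0 0 0 0 0 -1; 0 0 0 0 0 0 -1; 0 0 0 0 0 0 -1; 0 0 0 0 0 0 -1; 0 0 0 0 0 0 -1"

```text
time: 9.33
ee_pos: [0.431, 0.0377, 0.1473]
tool_rot: [-3.084, -0.598, 0.0]
force: [-0.2, -0.5, -2.2]
opening: 0.0628
finger_force: 65.8
```

```bash
python3 heft.py
```

```text
10.0333 [-0.32  0.19 -1.33] [0.41 0.39 0.38] tau [  0.   -40.77 -32.42   0.     0.     0.  ] [ 0.002  0.135  1.932 -0.     1.074  1.19 ] 0.06286311585929132 [0.43102731 0.03767464 0.14740631]
```

1.33 N: this is the lightest. To the dish's free half, about (0.683, 0.019).

>>> drive_tool --steps "0.03 0.015 0 0 0 0 -1; 0.08 0.039 0 0 0 0 -1; 0.13 0.064 0 0 0 0 -1; 0.18 0.088 0 0 0 0 -1; 0.23 0.113 0 0 0 0 -1"

```text
time: 10.45
ee_pos: [0.56, 0.0282, 0.1473]
tool_rot: [-3.084, -0.598, 0.0]
force: [-0.9, 0.2, -0.8]
opening: 0.0632
finger_force: 65.8
```

>>> drive_tool --steps "0.05 0.025 0 0 0 0 -1; 0.1 0.05 0 0 0 0 -1; 0.15 0.074 0 0 0 0 -1; 0.19 0.093 0 0 0 0 -1; 0.2236 0.11 0 0 0 0 -1"

```text
time: 10.87
ee_pos: [0.6843, 0.0189, 0.1468]
tool_rot: [-3.084, -0.598, 0.001]
force: [-0.7, 0.0, -1.6]
opening: 0.063
finger_force: 65.8
```

```bash
python3 - <<'E'
from h import *
s=arm.observe();print(s['time'],s['ee_pos'].round(4))
d=np.load('top.npz');W=d['W'];x,y,z=W[...,0],W[...,1],W[...,2]
m=((z>.014)&(z<.035)&(x>.5)&(x<.8)&(abs(y+.06)<.3)).astype(np.uint8)
k,l,st,c=cv2.connectedComponentsWithStats(m);i=1+st[1:,4].argmax();q=W[l==i][:,:2].astype(np.float32)
print(cv2.minAreaRect(q),cv2.fitEllipse(cv2.convexHull(q)))
# floor: low points
f=np.hypot(x-.683,y-.019)<.03;print(np.nanmedian(z[f]),np.nanmedian(z[np.hypot(x-.5,y+.0)<.02]))
p,_=cloud('top');cv2.imwrite('pics/t1.png',cv2.resize(p[90:290,150:400,::-1],None,fx=3,fy=3))
E
```

```text
10.8667 [0.6843 0.0189 0.1468]
((0.6713515520095825, -0.06491780281066895), (0.3807280659675598, 0.20198792219161987), 85.1024169921875) ((0.6718637347221375, -0.06514029204845428), (0.20093487203121185, 0.3843330442905426), 169.2416534423828)
0.008268761848756467 -7.608329395658586e-05
```

View pics/t1.png

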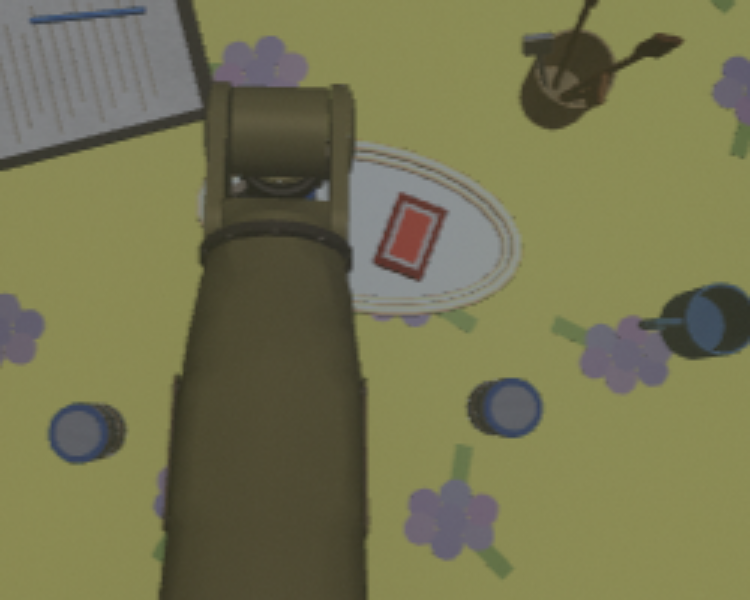

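The dish centre (0.672, −0.065) and floor height of 8 mm are confirmed. The crop shows the arm over the free half, with the card box (412,236) untouched and both other tins standing. Lowering.

>>> drive_tool --steps "0 0 0.02 0 0 0 -1; 0 0 0.06 0 0 0 -1; 0 0 0.1 0 0 0 -1; 0 0 0.125 0 0 0 -1; 0 0 0.132 0 0 0 -1"

```text
time: 11.33
ee_pos: [0.6815, 0.0191, 0.0783]
tool_rot: [-3.083, -0.598, 0.007]
force: [-0.7, 0.7, -1.5]
opening: 0.0631
finger_force: 65.9
```

>>> drive_tool --steps "0 0 0 0 0 0 -1; 0 0 0.001 0 0 0 -1; 0 0 0.002 0 0 0 -1; 0 0 0.003 0 0 0 -1; 0 0 0.004 0 0 0 -1"

```text
time: 11.75
ee_pos: [0.6833, 0.019, 0.0802]
tool_rot: [3.084, 0.598, 0.002]
force: [0.1, -0.2, -0.8]
opening: 0.0635
finger_force: 65.9
```

>>> drive_tool --steps "0 0 0.001 0 0 0 -1; 0 0 0.002 0 0 0 -1; 0 0 0.003 0 0 0 -1; 0 0 0.003 0 0 0 -1; 0 0 0.003 0 0 0 -1"

```text
time: 12.17
ee_pos: [0.6831, 0.019, 0.0779]
tool_rot: [3.084, 0.598, -0.0]
force: [0.8, -0.5, -1.0]
opening: 0.0627
finger_force: 65.9
```

>>> drive_tool --steps "0 0 0.001 0 0 0 -1; 0 0 0.002 0 0 0 -1; 0 0 0.003 0 0 0 -1; 0 0 0.003 0 0 0 -1; 0 0 0.003 0 0 0 -1"

```text
time: 12.58
ee_pos: [0.6832, 0.019, 0.0769]
tool_rot: [3.084, 0.598, 0.001]
force: [-2.8, 0.5, 5.4]
opening: 0.0628
finger_force: 66.1
```

Touchdown at 0.077. Release, then rise.

>>> drive_tool --steps "0 0 0 0 0 0 0; 0 0 0 0 0 0 1; 0 0 0 0 0 0 1; 0 0 0 0 0 0 1; 0 0 0 0 0 0 1"

```text
time: 13.0
ee_pos: [0.683, 0.019, 0.0761]
tool_rot: [-3.084, -0.598, 0.0]
force: [0.2, 0.8, 0.0]
opening: 0.0856
finger_force: 0.0
```

>>> drive_tool --steps "0 0 -0.03 0 0 0 1; 0 0 -0.08 0 0 0 1; 0 0 -0.14 0 0 0 1; 0 0 -0.2 0 0 0 1; 0 0 -0.23 0 0 0 1"

```text
time: 13.42
ee_pos: [0.6839, 0.0189, 0.1956]
tool_rot: [3.083, 0.597, 0.007]
force: [-0.2, -0.0, 0.4]
opening: 0.0853
finger_force: 0.0
```

>>> drive_tool --steps "-0.02 -0.04 0 0 0 0 1; -0.052 -0.104 0 0 0 0 1; -0.085 -0.17 0 0 0 0 1; -0.118 -0.235 0 0 0 0 1; -0.151 -0.3 0 0 0 0 1"

```text
time: 13.83
ee_pos: [0.5555, 0.1307, 0.1913]
tool_rot: [-3.084, -0.597, -0.0]
force: [0.9, 0.3, -0.2]
opening: 0.0857
finger_force: 0.0
```

>>> drive_tool --steps "-0.033 -0.066 0 0 0 0 1; -0.066 -0.132 0 0 0 0 1; -0.1 -0.2 0 0 0 0 1; -0.13 -0.26 0 0 0 0 1; -0.147 -0.293 0.05 0 0 0 1"

```text
time: 14.25
ee_pos: [0.4335, 0.2409, 0.17]
tool_rot: [-3.082, -0.6, -0.011]
force: [0.7, 0.8, 1.0]
opening: 0.0853
finger_force: 0.0
```

```bash
python3 - <<'E'
from h import *
s=arm.observe();print(s['time'],s['ee_pos'].round(4))
p,W=cloud('wrist')
m=(np.hypot(W[...,0]-.434,W[...,1]-.2385)<.05)&(W[...,2]>.107)&(W[...,2]<.125)
print(m.sum(),cv2.minEnclosingCircle(W[m][:,:2].astype(np.float32)))
p,W=cloud('top')
m=(np.hypot(W[...,0]-.683,W[...,1]-.019)<.05)&(W[...,2]>.114)&(W[...,2]<.135)
print('dish tin',m.sum(),cv2.minEnclosingCircle(W[m][:,:2].astype(np.float32)),W[m][:,2].min(),W[m][:,2].max(),np.median(W[m][:,2]))
E
```

```text
14.25 [0.4335 0.2409 0.17  ]
5143 ((0.43550536036491394, 0.23956868052482605), 0.03218546882271767)
dish tin 313 ((0.6817311644554138, 0.020289037376642227), 0.03202733397483826) 0.11436095055813844 0.13200001228374747 0.12349984279045967
```

The dish tin stands with its top at 0.1235 (8 + 115 mm), in place. Grasp the last tin.

>>> drive_tool --steps "0 0 0.04 0 0 0 1; 0 0 0.1 0 0 0 1; 0 0 0.16 0 0 0 1; 0 0 0.19 0 0 0 1; 0 0 0.196 0 0 0 1"

```text
time: 14.77
ee_pos: [0.4336, 0.2373, 0.0661]
tool_rot: [3.083, 0.596, -0.006]
force: [-0.8, 0.0, 0.6]
opening: 0.0854
finger_force: 0.0
```

>>> drive_tool --steps "0 0 0 0 0 0 1; 0 0 0 0 0 0 0; 0 0 0 0 0 0 -1; 0 0 0 0 0 0 -1; 0 0 0 0 0 0 -1" --force 80

```text
time: 15.18
ee_pos: [0.4351, 0.2387, 0.0703]
tool_rot: [-3.084, -0.598, -0.005]
force: [-1.6, 0.5, 6.0]
opening: 0.0626
finger_force: 86.4
```

>>> drive_tool --steps "0 0 -0.02 0 0 0 -1; 0 0 -0.06 0 0 0 -1; 0 0 -0.1 0 0 0 -1; 0 0 -0.14 0 0 0 -1; 0 0 -0.18 0 0 0 -1"

```text
time: 15.6
ee_pos: [0.4338, 0.2382, 0.1602]
tool_rot: [3.084, 0.598, -0.0]
force: [0.4, 0.8, -6.4]
opening: 0.0627
finger_force: 89.5
```

>>> drive_tool --steps "0 0 -0.04 0 0 0 -1; 0 0 -0.07 0 0 0 -1; 0 0 -0.09 0 0 0 -1; 0 0 -0.1 0 0 0 -1; 0 0 -0.1 0 0 0 -1"

```text
time: 16.02
ee_pos: [0.4342, 0.2384, 0.2093]
tool_rot: [-3.084, -0.598, -0.002]
force: [0.4, 0.2, -7.4]
opening: 0.0625
finger_force: 89.5
```

>>> drive_tool --steps "0 0 0 0 0 0 -1; 0 0 0 0 0 0 -1; 0 0 0 0 0 0 -1; 0 0 0 0 0 0 -1; 0 0 0 0 0 0 -1"

```text
time: 16.43
ee_pos: [0.434, 0.2383, 0.208]
tool_rot: [3.084, 0.598, -0.001]
force: [0.1, 0.4, -7.0]
opening: 0.0626
finger_force: 89.5
```

```bash
python3 heft.py; python3 - <<'E'
from h import *
p,W=cloud('scene');cv2.imwrite('pics/s2.png',p[...,::-1])
for c in [(.683,.019),(.46,-.222),(.434,.238)]:
    m=(np.hypot(W[...,0]-c[0],W[...,1]-c[1])<.04)
    z=W[m][:,2];print(c,np.percentile(z,[2,50,98]).round(3))
E
```

```text
17.1333 [-0.03  0.22 -7.02] [0.48 0.54 0.38] tau [-0.000e+00 -5.059e+01 -3.788e+01  0.000e+00  1.000e-02 -0.000e+00] [ 0.428  0.199  1.702 -0.     1.24   1.616] 0.06280221720079636 [0.43411021 0.23836405 0.20842812]
(0.683, 0.019) [0.007 0.088 0.126]
(0.46, -0.222) [-0.001  0.077  0.118]
(0.434, 0.238) [-0.001  0.283  0.418]
```

View pics/s2.png

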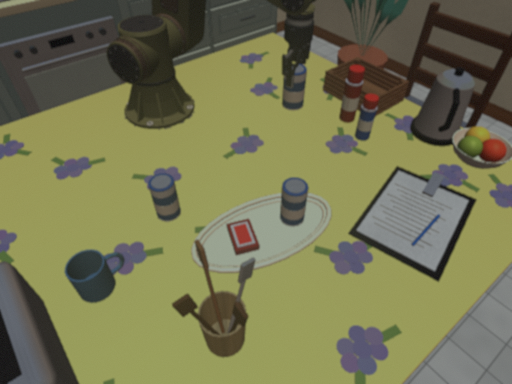

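The held tin (293,85) is upright, about 14 cm up, and weighs 7.0 N, so it is the heaviest. The light tin stands in the dish (294,200), the third tin is on the table (165,195), and the bystanders haven't moved.

```bash
python3 -c "
from workcell import job
print(job.close_job())"
```

```text
the job is handed in; nothing more can be done
None
```

I handed the job in with the lightest tin (1.3 N) standing in the dish, the heaviest (7.0 N) held still about 14 cm up, and the third (3.7 N) on the table; the hand-in returned no verdict.

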